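Check the oil of the hooping-bench compressor with its dipstick

TASK

Check the oil of the small compressor that feeds the pneumatic hoops: lift the wiped dipstick off the drip tray's rests, slide it down the slanting filler neck until its collar stops on the mouth, and leave it home for a second without forcing it. Then draw it right out and finish still holding it in the gripper, level and still for reading, with its tip over the drip tray roughly 15 cm above the bench. Leave the hoop, the tape roll and the thread cone alone.

Things in the scene. Friction and masses are not known exactly. Their poses are not given: they have to be found in the camera images.
- dipstick: Loose dipstick, 50 g, 186 mm long. Origin: centre of the collar's stop face; x axis: along the stick from tip to handle. Steel rod 6 mm thick, x -105 to 0 mm; brass collar 26 mm across, 0 to 8; black square neck 10 x 10, 8 to 25; orange handle 25 to 81. Starts level, z up, axis 55 mm above the bench in the tray's two notched rests, handle towards the tray's +x; lifts straight up.
- dip_tip (a point): Rounded tip of the dipstick's rod, on its axis, 105 mm from the collar's stop face; two black ring marks lie near it
- dip_grip (a point): Middle of the flat-sided orange handle, on the axis, 53 mm from the collar's stop face; the handle is 56 mm long (x), 12 mm wide (y) and 24 mm high (z): a place to grip across y. The centre of mass lies nearer the collar.
- neck: Compressor's filler neck: rigid fixed steel tube, outside 24 mm, round bore 16 mm, brass band below the mouth, slanting out of the black pod towards the middle of the bench. Origin: centre of the mouth, 142 mm above the bench; z points out along the tube, 35 degrees above level. Home: the dipstick's x along this z, its origin at the mouth, collar on the rim; bore deeper than the rod.
- compressor: Fixed. Black domed pod 182 mm wide, 167 high, its grey intake filter up to 206 mm; blue receiver 96 mm thick, 200 long (along y), 155 mm behind the pod at -x, its regulator up to 193 mm high; base plate 310 x 230 mm. Origin: on the bench under the pod's centre; x points level to the side with the neck (the mouth lies 135 mm out along x).
- tray: Fixed sheet-metal drip tray, 250 mm (x) by 130 mm (y), rim 16 mm high, floor 3 mm. Origin: on the bench under its centre; x towards the end where the dipstick's handle lies. Two upright notched rests across it, 4 mm thick, 40 mm wide, 63 mm high, at x = +36 mm (holds the square neck) and x = -65 mm (holds the rod).
- hoop: Blue embroidery hoop lying flat, 170 mm ring 14 mm high with a bracket tab, loose; leave it alone. Origin: centre of its underside
- tape: Roll of tape lying flat, 96 mm across, 25 mm high, loose; leave it alone. Origin: centre of its underside
- cone: Red thread cone standing, 66 mm across, 125 mm high, loose; leave it alone. Origin: centre of its underside
Mind the look-alikes: they are no part of the job. What is shaped like the dipstick but turquoise is not meant.

How it is judged:
By the outcome, as a careful person would: the job done as asked, in the order asked, and still so for the second after the job is handed in, while the arm keeps its last pose, push and grip.
It also fails if it takes over 58 s, if anything falls off the work surface, if the arm or the gripper's body presses on something with over 40 N, if the wrist force passes 120 N, or if a joint passes its speed limit or range.

ROBOT

A 6-joint arm with a two-finger parallel gripper is mounted at the origin on the work surface. World frame = base frame: x ahead of the robot, y to its left, z up, the work surface at z = 0. Lengths are in m, angles in rad, forces in N, time in s.
With the tool pointing down it reaches from about 0.225 to 0.875 m from the base axis. Payload 3.4 kg.
Tool frame: the origin (TCP) lies on the mounting face of the last link; the fingertips stand 173 mm ahead of it and the grasp point (between the pads) lies 155 mm ahead of it; x points along the fingers, y is the direction in which the jaws open and shut, and the axes are right-handed (so a half turn about x gives the same grasp; the last joint's range is limited). The gripper opens to 85 mm and grips with 20 to 120 N. Pads are 22 mm wide; open, the fingers measure 114 mm over their backs; the gripper's body (76 mm by 85 mm) begins 54 mm behind the grasp point. The pads swing forward as they close: fully open they stand 13 mm farther back than shut.
Start: joints at [-1.266, 0.276, 1.505, -0, 1.361, -0.121], TCP at [0.238, -0.524, 0.405] pointing down, gripper open.
Joint ranges: [-2.89, 2.89], [-0.75, 2.08], [0.22, 2.7], [-1.18, 4.32], [0.11, 2.71], [-2.7, 2.7]. Speed limits (rad/s): [2.57, 2.57, 3.14, 3.14, 3.14, 3.14].

INTERFACE

Orientations are given as a unit quaternion [w, x, y, z].
In Python, from rig import manip gives the robot as it stands.
- The arm moves only by the tool arm_command, never from a script. Its argument "targets" is a list of rows, each an object with "dp": the shift along the tool's x, y, z in m, a list of three; "turn": the turn, a rotation vector about the tool's x, y, z in degrees, a list of three; "grip": the opening, from -1 (shut) to 1 (fully open). In form: [{"dp": [tx, ty, tz], "turn": [wx, wy, wz], "grip": grip}, ...]. A call has 1 to 8 rows; each row shifts and turns the commanded pose from where the row before left it, along the tool's axes as they then stand; what a row does not reach is not made up. A row lasts 1/10 s, in which the tool goes at most 50 mm and 8.59 degrees, less where a joint would pass 70% of its speed; a pose out of reach is approached as far as the arm can. A call with a gripper value outside its range is refused whole. The fingers move at their own pace and stop on an object; "grip_force" is the grip in N (left out, the last holds). Time passes only in rows, so rows that do not move let the fingers close. It gives the time, the measured TCP pose, the force and the opening at its end, in the units of the state.
- manip.get_state(): the state, without advancing time (a new reading comes with each control period).
- manip.get_image(name): name is "side" or "top"; returns the picture (480x640x3 uint8, red, green, blue); there is no depth.
- manip.calibration(name): a dict with "fx", "fy", "cx", "cy" (pixels), "R" (3x3) and "t" (3): a world point X has camera coordinates R X + t. Camera axes: x right, y down, z forward; pixel columns grow to the right and rows downward; lengths in m; the calibration is good to about 2 mm. A picture is of the moment at which its call begins. calibration takes no time and is no camera call.
- manip.sign_off(): hands the job in, once; it reports no verdict.
The state is a dict: "clock": time; "qpos": joint angles; "qd": joint speeds; "effort": joint torques, N m; "position": TCP position; "ee_rot": TCP orientation; "contact_force": force on the tool from outside, world axes, zero at the start; "moment": the same for the moment, N m; "width": finger opening in m.
Only numpy, scipy, OpenCV 4.12 (cv2) and the standard library are available. Lean on these libraries where they do the work, as an engineer would, in place of code of your own. Each camera call takes 0.05 s, during which the arm holds its last target.

## Working session

There is one attempt and no reset: what is moved stays moved. The work goes in short steps, Python scripts to look and compute and a tool call to move; the robot and the scene stay as the last step left them, time stands still between calls to the robot, and variables do not carry over. Pictures are saved under pics/ and viewed, and the job is handed in when it is done.

Besides the shell and the picture viewer there is one more tool, called by a JSON object that holds its "fn" and its "kwargs", one argument or row to a line. arm_command: Moves the arm, as the interface text tells. Its arguments: {"type":"object","properties":{"targets":{"type":"array"},"grip_force":{"type":"number"}},"required":["targets"]}

```bash
mkdir -p pics; ls
python3 - <<'E'
from rig import manip
import cv2, numpy as np
np.set_printoptions(precision=4,suppress=True)
print(manip.get_state())
for n in("side","top"):
    c=manip.calibration(n);print(n,c)
    cv2.imwrite(f"pics/{n}0.png",manip.get_image(n)[:,:,::-1])
E
```

```text
pics
{'clock': 0.0, 'qpos': array([-1.266 ,  0.2766,  1.5061,  0.    ,  1.3607, -0.121 ]), 'qd': array([-0.0013,  0.0007, -0.0006, -0.0013, -0.0007, -0.0013]), 'effort': array([ -0.0008, -41.678 , -24.5805,  -0.0005,   0.011 ,  -0.    ]), 'position': array([ 0.2375, -0.5234,  0.4038]), 'ee_rot': array([-0.1488, -0.6911, -0.1501,  0.6912]), 'contact_force': array([-0.3989, -0.0527,  0.4354]), 'moment': array([-0.0074, -0.0366, -0.0088]), 'width': 0.0858945819842354}
side {'fx': 492.9488196202141, 'fy': 492.9488196202141, 'cx': 317.885724779409, 'cy': 232.91893831674494, 'R': array([[ 0.9858, -0.167 , -0.0153],
       [-0.0943, -0.4768, -0.874 ],
       [ 0.1387,  0.863 , -0.4858]]), 't': array([-0.4931,  0.2194,  0.8085])}
top {'fx': 488.4520007737148, 'fy': 488.4520007737148, 'cx': 319.17208478826035, 'cy': 233.78536101113778, 'R': array([[-0.0145, -0.9999, -0.0043],
       [-0.9938,  0.0149, -0.1102],
       [ 0.1103,  0.0027, -0.9939]]), 't': array([0.1373, 0.5282, 0.9817])}
```

View pics/side0.png

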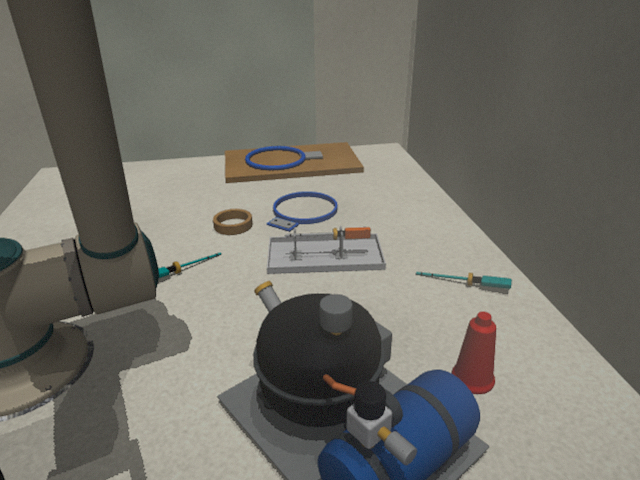

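View pics/top0.png

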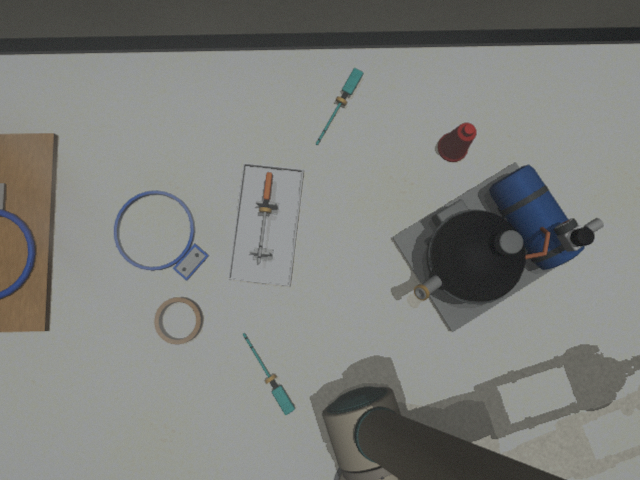

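Run:
```python
import cv2, numpy as np
t=cv2.imread("pics/top0.png");s=cv2.imread("pics/side0.png")
def crop(im,x,y,w,h,k,n): cv2.imwrite(f"pics/{n}.png",cv2.resize(im[y:y+h,x:x+w],None,fx=k,fy=k,interpolation=cv2.INTER_CUBIC))
crop(t,220,155,100,140,4,"c_top_tray")
crop(s,260,215,130,60,6,"c_side_tray")
a=cv2.resize(t[265:315,385:455],None,fx=5.5,fy=5.5,interpolation=cv2.INTER_CUBIC)
b=cv2.resize(s[270:320,245:315],None,fx=5.5,fy=5.5,interpolation=cv2.INTER_CUBIC)
cv2.imwrite("pics/c_neck.png",np.hstack([a,b]))
```

```text
(no output)
```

View pics/c_top_tray.png

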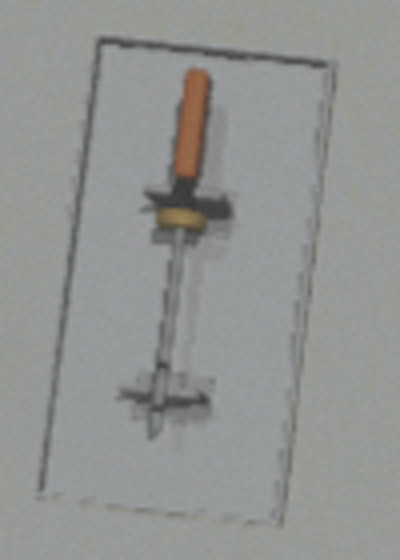

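View pics/c_side_tray.png

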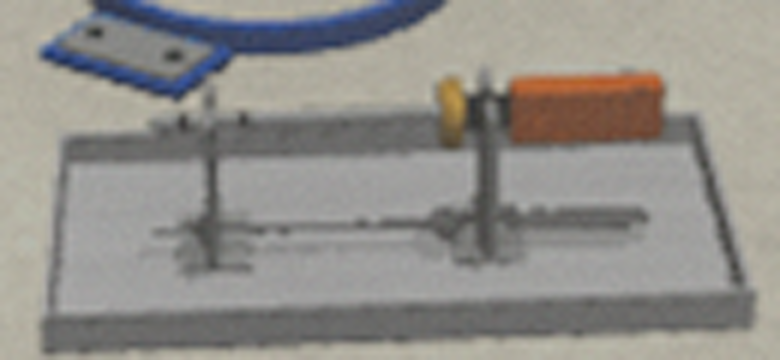

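View pics/c_neck.png

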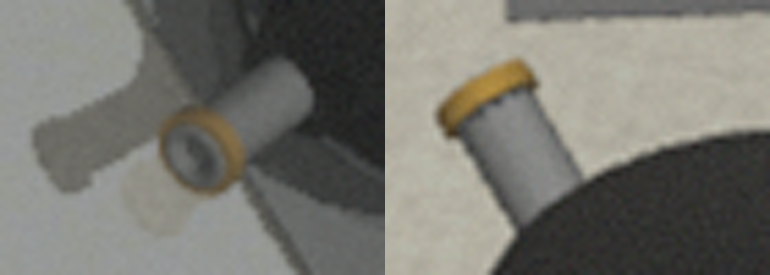

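```bash
cat > h.py <<'E'
from rig import manip
import cv2, numpy as np
from scipy.optimize import least_squares
from scipy.spatial.transform import Rotation as Ro
np.set_printoptions(precision=4,suppress=True)
C={n:manip.calibration(n) for n in("side","top")}
def proj(n,X):
    c=C[n];p=np.asarray(X,float)@np.array(c["R"]).T+np.array(c["t"])
    return np.stack([c["fx"]*p[...,0]/p[...,2]+c["cx"],c["fy"]*p[...,1]/p[...,2]+c["cy"]],-1)
def plane(n,uv,z):
    c=C[n];R=np.array(c["R"]);o=-R.T@c["t"];d=R.T@np.array([(uv[0]-c["cx"])/c["fx"],(uv[1]-c["cy"])/c["fy"],1]);return o+d*(z-o[2])/d[2]
def tri(ut,us):
    return least_squares(lambda X:np.r_[proj("top",X)-ut,proj("side",X)-us],[.5,-.1,.05])
E
python3 - <<'E'
from h import *
k=lambda u,f,o:(np.array(u,float)+.5)/f-.5+np.array(o)
T=lambda *u:k(u,4,(220,155)); S=lambda *u:k(u,6,(260,215))
tr=[(.125,.065),(.125,-.065),(-.125,-.065),(-.125,.065)]
ot=[T(101,40),T(335,64),T(282,526),T(40,498)]
os=[S(697,115),S(754,293),S(46,318),S(66,140)]
def pose(p,L): 
    c,s=np.cos(p[2]),np.sin(p[2]);return np.array([[p[0]+c*a-s*b,p[1]+s*a+c*b,z] for a,b,z in L])
def f(p):
    X=pose(p,[(a,b,.016) for a,b in tr]);return np.r_[(proj("top",X)-ot).ravel(),(proj("side",X)-os).ravel()]
r=least_squares(f,[.6,.1,0]);print("tray",r.x,r.fun)
Lt=[(.081,0,.067),(.025,0,.067),(.0,0,.055),(-.105,0,.055)];pt=[T(198,68),T(186,180),T(180,227),T(153,438)]
Ls=[(.081,-.006,.055),(.025,-.006,.055),(-.105,0,.055)];ps=[S(661,107),S(512,110),S(150,125)]
def g(p): return np.r_[(proj("top",pose(p,Lt))-pt).ravel(),(proj("side",pose(p,Ls))-ps).ravel()]
q=least_squares(g,[.6,.1,0]);print("stick",q.x,q.fun)
c,s=np.cos(r.x[2]),np.sin(r.x[2]);d=q.x[:2]-r.x[:2];print("in tray",c*d[0]+s*d[1],-s*d[0]+c*d[1])
ut=k((197,150),5.5,(385,265));us=k((484-385,86),5.5,(245,270))
m=tri(ut,us);print("mouth",m.x,m.fun,plane("top",ut,.142),plane("side",us,.142),ut,us)
B=[plane("top",u,.01) for u in[(392,238),(516,164),(452,331)]]
print("plate",B,np.degrees(np.arctan2(*(B[0]-B[1])[1::-1])),np.linalg.norm(B[0]-B[1]),np.degrees(np.arctan2(*(B[0]-B[2])[1::-1])),np.linalg.norm(B[0]-B[2]))
E
```

```text
tray [ 0.555   0.2396 -0.1247] [-1.2667 -2.1124  0.7505 -1.6153  0.3382  0.2365 -1.2764  0.3184  0.5891
  0.4704  0.2029  1.0641 -1.5242  1.2599 -2.0792  0.0293]
stick [ 0.5738  0.2401 -0.1243] [-0.6301 -0.0736 -0.9978 -0.9349 -0.3205  0.4673  0.0515 -0.809   0.2867
  1.82   -0.7096  2.2175 -0.614   0.445 ]
in tray 0.018604929385705488 0.002814256655105541
mouth [ 0.4086 -0.0523  0.1444] [-0.0029  0.2453  0.2058 -0.0159] [ 0.409  -0.0528  0.142 ] [ 0.4083 -0.0488  0.142 ] [420.4091 291.8636] [262.5909 285.2273]
plate [array([ 0.5211, -0.0237,  0.01  ]), array([ 0.6763, -0.2939,  0.01  ]), array([ 0.3265, -0.1414,  0.01  ])] 119.87636752666043 0.311560717881851 31.167053980714797 0.22740098435721756
```

Run:
```python
from h import *
s=manip.get_state();w,x,y,z=s["ee_rot"];R=Ro.from_quat([x,y,z,w]).as_matrix();print(R)
# model guess
q=s["qpos"]
d=np.array([np.cos(q[0]),np.sin(q[0])]);n=np.array([-d[1],d[0]]);p=s["position"];print("radial",p[:2]@d,"lat",p[:2]@n,p[2])
```

```text
[[-0.0005  0.4131 -0.9107]
 [ 0.0016 -0.9107 -0.4131]
 [-1.     -0.0016 -0.0002]]
radial 0.5706047396923893 lat 0.0693961439457922 0.4039252828289448
```

{"fn": "arm_command", "kwargs": {
  "targets": [
    {"dp":[-0.04,0,0],"turn":[0,0,0],"grip":1},
    {"dp":[-0.05,0,0],"turn":[0,0,0],"grip":1},
    {"dp":[-0.02,-0.02,-0.03],"turn":[0,0,0],"grip":1},
    {"dp":[0,-0.025,-0.04],"turn":[0,0,0],"grip":1},
    {"dp":[0,-0.025,-0.04],"turn":[0,0,0],"grip":1},
    {"dp":[0,-0.025,-0.04],"turn":[0,0,0],"grip":1},
    {"dp":[0,-0.025,-0.04],"turn":[0,0,0],"grip":1},
    {"dp":[0,-0.025,-0.04],"turn":[0,0,0],"grip":1}
  ],
  "grip_force": 40
}}

```text
clock: 0.9
position: [0.3876, -0.2948, 0.5144]
ee_rot: [-0.149, -0.691, -0.149, 0.691]
contact_force: [0.8, -0.4, 0.1]
width: 0.0857
```

```bash
cat > log.py <<'E'
from h import *
import json,os
s=manip.get_state()
d=json.load(open("log.json")) if os.path.exists("log.json") else [[[-1.266 ,  0.2766,  1.5061,  0.    ,  1.3607, -0.121 ],[ 0.2375, -0.5234,  0.4038],[-0.1488, -0.6911, -0.1501,  0.6912]]]
d.append([list(map(float,s[k])) for k in("qpos","position","ee_rot")]);json.dump(d,open("log.json","w"))
print(s["clock"],s["qpos"],s["qd"],s["position"],s["ee_rot"],s["contact_force"],s["width"])
E
python3 log.py
```

```text
0.9 [-0.7933  0.0965  1.4687  0.0001  1.5767  0.3522] [ 0.9479 -0.0755  0.0899  0.0016 -0.0221  0.9316] [ 0.3876 -0.2948  0.5144] [-0.1491 -0.6911 -0.1494  0.6912] [ 0.8207 -0.4401  0.0684] 0.08566382227562168
```

{"fn": "arm_command", "kwargs": {
  "targets": [
    {"dp":[0,-0.025,-0.04],"turn":[0,0,0],"grip":1},
    {"dp":[0,-0.025,-0.04],"turn":[0,0,0],"grip":1},
    {"dp":[0,-0.025,-0.04],"turn":[0,0,0],"grip":1},
    {"dp":[0,-0.025,-0.04],"turn":[0,0,0],"grip":1},
    {"dp":[0,-0.025,-0.04],"turn":[0,0,0],"grip":1},
    {"dp":[0,-0.025,-0.04],"turn":[0,0,0],"grip":1},
    {"dp":[0,-0.025,-0.04],"turn":[0,0,0],"grip":1},
    {"dp":[0,-0.02,-0.03],"turn":[0,0,0],"grip":1}
  ]
}}

```text
clock: 1.7
position: [0.59, 0.0115, 0.5139]
ee_rot: [-0.15, -0.691, -0.15, 0.691]
contact_force: [0.3, -0.5, -0.8]
width: 0.0854
```

```bash
python3 log.py
```

```text
1.7 [-0.0985  0.2612  1.2615  0.0005  1.6196  1.0449] [ 0.5522  0.2991 -0.4077 -0.024   0.1159  0.5539] [0.59   0.0115 0.5139] [-0.1497 -0.6908 -0.1502  0.6912] [ 0.2818 -0.4891 -0.7535] 0.08543278727029249
```

{"fn": "arm_command", "kwargs": {
  "targets": [
    {"dp":[0.02,0,0],"turn":[8,0,0],"grip":1},
    {"dp":[0.02,0,0],"turn":[8,0,0],"grip":1},
    {"dp":[0.02,0,0],"turn":[8,0,0],"grip":1},
    {"dp":[0.02,0,0],"turn":[7.5,0,0],"grip":1},
    {"dp":[0.02,0,0],"turn":[0,-7,0],"grip":1},
    {"dp":[0.02,0,0],"turn":[0,-7,0],"grip":1}
  ]
}}

```text
clock: 2.3
position: [0.586, 0.0095, 0.3943]
ee_rot: [0.049, -0.613, 0.038, 0.788]
contact_force: [-0.7, 0.3, -0.4]
width: 0.0851
```

```bash
python3 log.py
cat > fit.py <<'E'
from h import *
import json
D=json.load(open("log.json"))
Ry=lambda a:Ro.from_euler("y",a).as_matrix();Rz=lambda a:Ro.from_euler("z",a).as_matrix()
P=np.array([[0,0,1],[0,1,0],[-1,0,0.]])  # guess: tool x=local z
def fk(q,p):
    d,h,a,b,c,e,o=p
    R=Rz(q[0]);X=R@[e,d,h];R=R@Ry(q[1]);X=X+R@[0,0,a];R=R@Ry(q[2]);X=X+R@[o,0,b];R=R@Rz(q[3])@Ry(q[4]);X=X+R@[0,0,c];R=R@Rz(q[5]);return X,R
def tr(w):return Ro.from_quat([w[1],w[2],w[3],w[0]]).as_matrix()
def fit(v=True):
    # constant tool rotation from mean
    M=[fk(q,np.zeros(7))[1].T@tr(w) for q,x,w in D];
    if v: print(M[0],"\n",M[-1])
    f=lambda p:np.concatenate([fk(q,p)[0]-x for q,x,w in D])
    r=least_squares(lambda p:np.r_[f(p),.002*(p-[.07,.3,.4,.4,.1,0,0])],[.07,.3,.4,.4,.1,0,0])
    if v: print(r.x,f(r.x))
    return r.x,Ro.from_matrix(np.array(M)).mean().as_matrix()
if __name__=="__main__":fit()
E
python3 fit.py
```

```text
2.3 [-0.1041  0.3713  1.4024  0.0048  1.6162  1.5902] [-0.0094  0.4431 -0.0642  0.0218  0.8594 -0.0113] [0.586  0.0095 0.3943] [ 0.0488 -0.6129  0.038   0.7877] [-0.7314  0.264  -0.379 ] 0.08512614709452455
[[ 0.     -1.     -0.0001]
 [ 0.      0.0001 -1.    ]
 [ 1.      0.      0.    ]] 
 [[ 0. -1. -0.]
 [ 0.  0. -1.]
 [ 1.  0.  0.]]
[ 0.0694  0.1369  0.6296  0.4212  0.1909 -0.0001  0.0605] [-0.0001 -0.      0.      0.      0.     -0.     -0.      0.      0.
 -0.      0.     -0.    ]
```

```bash
cat > plan.py <<'E'
from h import *
import fit as F
prm,M=F.fit(False)
lim=np.array([[-2.89,2.89],[-0.75,2.08],[0.22,2.7],[-1.18,4.32],[0.11,2.71],[-2.7,2.7]])
def ik(X,R,q0=None):
    best=None
    rng=np.random.default_rng(0)
    def f(q):
        x,r=F.fk(q,prm);return np.r_[x-X,.3*Ro.from_matrix((r@M).T@R).as_rotvec()]
    for i in range(12):
        s=q0 if (i==0 and q0 is not None) else rng.uniform(lim[:,0],lim[:,1])
        r=least_squares(f,np.clip(s,lim[:,0]+.001,lim[:,1]-.001),bounds=lim.T)
        if best is None or r.cost<best.cost-1e-9:best=r
        if q0 is not None and i==0 and r.cost<1e-8:break
    return best.x,best.cost**.5
def stickR(yaw,el):
    y,e=np.radians([yaw,el]);x=np.array([np.cos(e)*np.cos(y),np.cos(e)*np.sin(y),np.sin(e)]);yy=np.array([-np.sin(y),np.cos(y),0]);return np.stack([x,yy,np.cross(x,yy)],1)
def tool(O,S,t,g=.053):
    "tool pose for stick origin O, rot S, tilt t deg"
    t=np.radians(t);X,Y,Z=S.T
    tx=-Z*np.cos(t)-X*np.sin(t);ty=-Y;R=np.stack([tx,ty,np.cross(tx,ty)],1)
    return np.asarray(O)+g*X-.155*tx,R
MOUTH=np.array([.4088,-.052,.142]);NY=120.4
STK=np.array([.5738,.2401,.055]);SY=-7.13
E
python3 - <<'E'
from plan import *
print(prm)
N=stickR(NY,35);q=manip.get_state()["qpos"]
for t in(0,15,35):
    print("tilt",t)
    for nm,O,S in[("pick",STK,stickR(SY,0)),("pickhover",STK+[0,0,.1],stickR(SY,0)),("mid",[.55,.1,.3],stickR(50,35)),("pre",MOUTH+.13*N[:,0],N),("home",MOUTH,N),("final",STK+[0,0,.1],stickR(SY,0))]:
        X,R=tool(O,S,t);qq,c=ik(X,R,q);print(nm,X,qq,"%.1e"%c)
        if c<1e-3:q=qq
E
```

```text
[ 0.0694  0.1369  0.6296  0.4212  0.1909 -0.0001  0.0605]
tilt 0
pick [0.6264 0.2335 0.21  ] [ 0.2528  0.5614  1.5506 -0.      1.0296  1.9481] 2.8e-12
pickhover [0.6264 0.2335 0.31  ] [ 0.2528  0.474   1.4331 -0.      1.2345  1.9481] 8.6e-13
mid [0.5208 0.0652 0.4574] [-0.1962  0.0757  1.7148  0.5972  1.1064  0.2947] 2.4e-12
pre [0.3779 0.0006 0.3739] [-0.3704  0.1283  1.8734  0.3649  1.6372 -0.97  ] 1.7e-11
home [ 0.4318 -0.0912  0.2994] [-0.4976  0.3164  1.828   0.3008  1.5388 -1.1219] 6.8e-13
final [0.6264 0.2335 0.31  ] [ 0.2528  0.474   1.4331 -0.      1.2345  1.9481] 4.0e-12
tilt 15
pick [0.6662 0.2285 0.2047] [0.2087 0.6757 1.3486 0.0865 1.366  1.8757] 2.9e-10
pickhover [0.6662 0.2285 0.3047] [0.2087 0.5987 1.2347 0.0847 1.5563 1.8921] 7.8e-12
mid [0.5438 0.0926 0.4761] [-0.0535  0.138   1.5394  0.2911  1.2616  0.5838] 6.5e-10
pre [0.3598 0.0316 0.3926] [-0.2402  0.0142  1.8882  0.2487  1.4901 -0.8223] 1.8e-11
home [ 0.4137 -0.0603  0.3181] [-0.4063  0.1885  1.8905  0.209   1.3526 -1.0121] 5.1e-13
final [0.6662 0.2285 0.3047] [0.2087 0.5987 1.2347 0.0847 1.5563 1.8921] 4.2e-14
tilt 35
pick [0.7146 0.2225 0.182 ] [0.1667 0.8585 1.0857 0.1693 1.7852 1.8479] 2.2e-14
pickhover [0.7146 0.2225 0.282 ] [0.1667 0.7868 0.984  0.1786 1.9559 1.8792] 1.6e-10
mid [0.5779 0.1333 0.4854] [ 0.1093  0.2715  1.3148 -0.      1.5553  0.8075] 5.3e-11
pre [0.3329 0.0773 0.402 ] [ 0.0236 -0.0872  1.9292 -0.      1.2996 -0.507 ] 2.2e-10
home [ 0.3868 -0.0146  0.3274] [-0.2179  0.0549  1.993  -0.      1.0937 -0.7485] 2.7e-12
final [0.7146 0.2225 0.282 ] [0.1667 0.7868 0.984  0.1786 1.9559 1.8792] 1.1e-14
```

{"fn": "arm_command", "kwargs": {
  "targets": [
    {"dp":[0,0,0],"turn":[0,-7,0],"grip":1},
    {"dp":[0,0,0],"turn":[0,-7,0],"grip":1},
    {"dp":[0,0,0],"turn":[0,-7,0],"grip":1},
    {"dp":[0,0,0],"turn":[0,0,0],"grip":1}
  ]
}}

```text
clock: 2.7
position: [0.5875, 0.0091, 0.3924]
ee_rot: [0.055, -0.459, 0.029, 0.886]
contact_force: [0.2, -0.0, -0.2]
width: 0.0854
```

```bash
python3 log.py
cat > go.py <<'E'
from plan import *
def go(X,R,p=None,Rc=None):
    s=manip.get_state()
    if p is None:p=s["position"]
    if Rc is None:Rc=F.tr(s["ee_rot"])
    print("dp in current frame",Rc.T@(X-p),"turn deg",np.degrees(Ro.from_matrix(Rc.T@R).as_rotvec()),"dp after turn",R.T@(X-p))
E
python3 - <<'E'
from go import *
print(prm)
X,R=tool(STK+[0,0,.1],stickR(SY,0),35);go(X,R)
E
```

```text
2.7 [-0.1063  0.4852  1.2918  0.0111  1.9795  1.5899] [ 0.0033 -0.0409  0.018  -0.0011 -0.0864  0.0003] [0.5875 0.0091 0.3924] [ 0.055  -0.459   0.0286  0.8863] [ 0.1699 -0.027  -0.1668] 0.08539288105173651
[ 0.0694  0.1369  0.6296  0.4212  0.191  -0.0001  0.0605]
dp in current frame [ 0.0327 -0.2275 -0.1451] turn deg [ 0.0072  0.2377 -0.018 ] dp after turn [ 0.0333 -0.2275 -0.1449]
```

{"fn": "arm_command", "kwargs": {
  "targets": [
    {"dp":[0.005,-0.03,-0.02],"turn":[0,0,0],"grip":1},
    {"dp":[0.005,-0.04,-0.025],"turn":[0,0,0],"grip":1},
    {"dp":[0.005,-0.04,-0.025],"turn":[0,0,0],"grip":1},
    {"dp":[0.006,-0.04,-0.025],"turn":[0,0,0],"grip":1},
    {"dp":[0.006,-0.04,-0.025],"turn":[0,0,0],"grip":1},
    {"dp":[0.006,-0.0375,-0.025],"turn":[0,0,0],"grip":1},
    {"dp":[0,0,0],"turn":[0,0,0],"grip":1}
  ]
}}

```text
clock: 3.4
position: [0.7144, 0.2275, 0.2794]
ee_rot: [0.054, -0.461, 0.027, 0.886]
contact_force: [-0.0, -0.1, -1.1]
width: 0.0854
```

```bash
python3 log.py;  python3 - <<'E'
from go import *
X,R=tool(STK+[0,0,.1],stickR(SY,0),35);go(X,R)
X,R=tool(STK,stickR(SY,0),35);go(X,R)
a=manip.get_image("top");b=manip.get_image("side")
cv2.imwrite("pics/t1.png",a[:,:,::-1]);cv2.imwrite("pics/s1.png",b[:,:,::-1])
k=3
cv2.imwrite("pics/c1.png",np.hstack([cv2.resize(a[130:310,200:330],None,fx=k,fy=k,interpolation=2),cv2.resize(b[130:310,260:390],None,fx=k,fy=k,interpolation=2)])[:,:,::-1])
E
```

```text
3.4 [0.1727 0.7905 0.983  0.1812 1.9533 1.8804] [-0.0481 -0.0626  0.0384 -0.0698  0.0709 -0.0251] [0.7144 0.2275 0.2794] [ 0.0538 -0.4606  0.027   0.8855] [-0.0133 -0.089  -1.0504] 0.08540477728947206
dp in current frame [-0.0026  0.0049  0.0009] turn deg [ 0.2433  0.0415 -0.0561] dp after turn [-0.0026  0.0049  0.0008]
dp in current frame [ 0.0793  0.0051 -0.0566] turn deg [ 0.2433  0.0415 -0.0561] dp after turn [ 0.0793  0.0049 -0.0565]
```

View pics/c1.png

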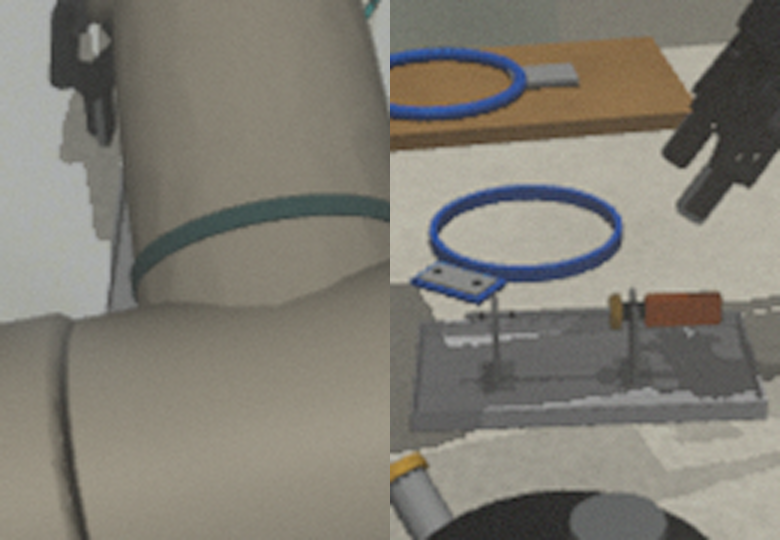

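{"fn": "arm_command", "kwargs": {
  "targets": [
    {"dp":[0.012,0.001,-0.0085],"turn":[0.25,0,0],"grip":1},
    {"dp":[0.015,0.001,-0.011],"turn":[0,0,0],"grip":1},
    {"dp":[0.015,0.001,-0.011],"turn":[0,0,0],"grip":1},
    {"dp":[0.015,0.001,-0.011],"turn":[0,0,0],"grip":0.5},
    {"dp":[0.012,0.001,-0.008],"turn":[0,0,0],"grip":0},
    {"dp":[0.01,0,-0.007],"turn":[0,0,0],"grip":-0.3},
    {"dp":[0,0,0],"turn":[0,0,0],"grip":-0.3}
  ]
}}

```text
clock: 4.2
position: [0.7134, 0.2165, 0.1859]
ee_rot: [0.056, -0.46, 0.031, 0.886]
contact_force: [-0.5, -0.2, 0.1]
width: 0.0305
```

```bash
python3 log.py;  python3 - <<'E'
from go import *
X,R=tool(STK,stickR(SY,0),35);go(X,R)
b=manip.get_image("side")
cv2.imwrite("pics/s2.png",b[:,:,::-1])
cv2.imwrite("pics/c2.png",cv2.resize(b[190:290,270:400],None,fx=6,fy=6,interpolation=2)[:,:,::-1])
E
```

```text
4.2 [0.16   0.8522 1.0903 0.1656 1.7903 1.8472] [ 0.008  -0.0156 -0.0365  0.0064  0.035   0.0046] [0.7134 0.2165 0.1859] [ 0.0562 -0.4597  0.0312  0.8857] [-0.4595 -0.2227  0.1363] 0.03047503986253837
dp in current frame [ 0.003  -0.0061 -0.0026] turn deg [-0.308   0.1281 -0.0328] dp after turn [ 0.003  -0.006  -0.0026]
```

View pics/c2.png

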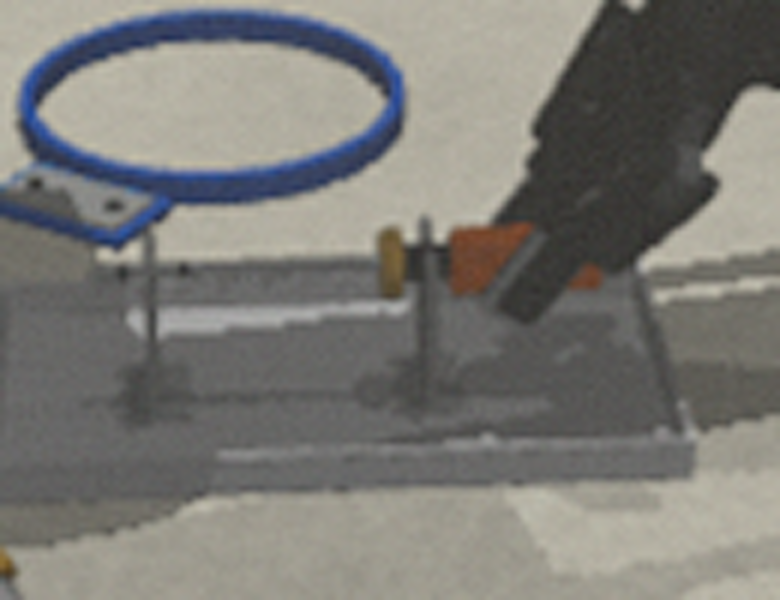

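{"fn": "arm_command", "kwargs": {
  "targets": [
    {"dp":[0.003,-0.006,-0.0025],"turn":[-0.3,0.1,0],"grip":-0.3},
    {"dp":[0,0,0],"turn":[0,0,0],"grip":-0.4},
    {"dp":[0,0,0],"turn":[0,0,0],"grip":-0.62},
    {"dp":[0,0,0],"turn":[0,0,0],"grip":-0.62},
    {"dp":[0,0,0],"turn":[0,0,0],"grip":-0.62}
  ],
  "grip_force": 20
}}

```text
clock: 4.75
position: [0.7151, 0.2234, 0.1839]
ee_rot: [0.055, -0.462, 0.028, 0.885]
contact_force: [1.2, 0.7, -0.3]
width: 0.0165
```

```bash
python3 log.py;  python3 - <<'E'
from go import *
X,R=tool(STK,stickR(SY,0),35);go(X,R)
b=manip.get_image("side")
cv2.imwrite("pics/c3.png",cv2.resize(b[210:290,270:400],None,fx=6,fy=6,interpolation=2)[:,:,::-1])
E
```

```text
4.75 [0.1678 0.8572 1.0828 0.1691 1.7871 1.8481] [-0.0013  0.0028  0.0032  0.0024 -0.0005  0.0013] [0.7151 0.2234 0.1839] [ 0.0546 -0.4619  0.0282  0.8848] [ 1.1683  0.6864 -0.3418] 0.016481175429289528
dp in current frame [ 0.0018  0.001  -0.0008] turn deg [ 0.0797 -0.1299 -0.0222] dp after turn [ 0.0018  0.001  -0.0008]
```

View pics/c3.png

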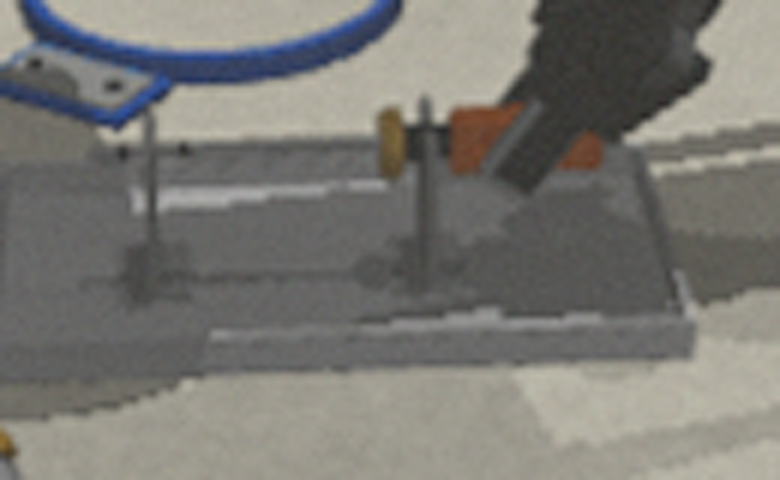

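{"fn": "arm_command", "kwargs": {
  "targets": [
    {"dp":[0.001,0,0],"turn":[0,0,0],"grip":-0.7},
    {"dp":[0,0,0],"turn":[0,0,0],"grip":-0.7},
    {"dp":[0,0,0],"turn":[0,0,0],"grip":-0.8},
    {"dp":[0,0,0],"turn":[0,0,0],"grip":-0.8}
  ],
  "grip_force": 20
}}

```text
clock: 5.2
position: [0.7144, 0.2233, 0.1827]
ee_rot: [0.055, -0.462, 0.028, 0.885]
contact_force: [-0.9, 0.1, -0.4]
width: 0.012
```

```bash
python3 log.py;  python3 - <<'E'
from go import *
s=manip.get_state();R=F.tr(s["ee_rot"]);print("force tool",R.T@s["contact_force"],R.T@s["moment"])
E
```

```text
5.2 [0.1679 0.8574 1.0856 0.1692 1.7848 1.8478] [ 0.001  -0.0011  0.0007 -0.0022 -0.0011 -0.0024] [0.7144 0.2233 0.1827] [ 0.0547 -0.4616  0.0283  0.885 ] [-0.8659  0.0611 -0.4206] 0.012041042452727534
force tool [0.841  0.046  0.4701] [ 0.0435  0.299  -0.01  ]
```

{"fn": "arm_command", "kwargs": {
  "targets": [
    {"dp":[0,0,0],"turn":[0,0,0],"grip":-1},
    {"dp":[0,0,0],"turn":[0,0,0],"grip":-1},
    {"dp":[-0.004,0,0.003],"turn":[0,0,0],"grip":-1},
    {"dp":[-0.008,0,0.0055],"turn":[0,0,0],"grip":-1},
    {"dp":[-0.012,0,0.0085],"turn":[0,0,0],"grip":-1},
    {"dp":[-0.016,0,0.0115],"turn":[0,0,0],"grip":-1},
    {"dp":[-0.02,0,0.014],"turn":[0,0,0],"grip":-1},
    {"dp":[-0.02,0,0.014],"turn":[0,0,0],"grip":-1}
  ],
  "grip_force": 60
}}

```text
clock: 6.0
position: [0.7138, 0.2234, 0.2831]
ee_rot: [0.055, -0.462, 0.028, 0.885]
contact_force: [0.3, -0.3, 0.5]
width: 0.011
```

```bash
python3 log.py;  python3 - <<'E'
from go import *
b=manip.get_image("side")
cv2.imwrite("pics/c4.png",cv2.resize(b[150:290,260:400],None,fx=4,fy=4,interpolation=2)[:,:,::-1])
E
```

```text
6.0 [0.168  0.7845 0.9855 0.1785 1.9538 1.879 ] [-0.0022 -0.1568 -0.295   0.0309  0.4344  0.083 ] [0.7138 0.2234 0.2831] [ 0.0548 -0.4622  0.0282  0.8847] [ 0.2761 -0.2779  0.4941] 0.011004647858569671
```

View pics/c4.png

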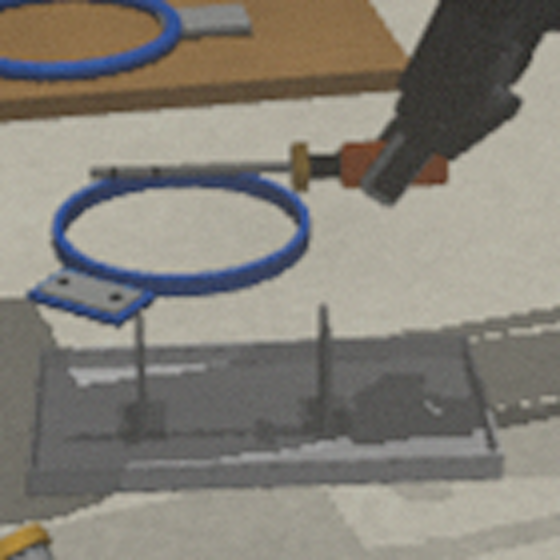

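{"fn": "arm_command", "kwargs": {
  "targets": [
    {"dp":[-0.033,0,0.023],"turn":[0,7,0],"grip":-1},
    {"dp":[-0.035,0,0.019],"turn":[0,7,0],"grip":-1},
    {"dp":[-0.037,0,0.014],"turn":[0,7,0],"grip":-1},
    {"dp":[-0.039,0,0.01],"turn":[0,7,0],"grip":-1},
    {"dp":[-0.04,0,0.005],"turn":[0,7,0],"grip":-1},
    {"dp":[0,0,0],"turn":[0,0,0],"grip":-1},
    {"dp":[0,0,0],"turn":[0,0,0],"grip":-1}
  ]
}}

```text
clock: 6.75
position: [0.7119, 0.2235, 0.484]
ee_rot: [-0.044, 0.707, -0.043, -0.704]
contact_force: [-0.4, -0.2, -1.5]
width: 0.0114
```

```bash
python3 log.py;  python3 - <<'E'
from go import *
N=stickR(NY,35)
X,R=tool(MOUTH+.16*N[:,0],N,35);print(X);go(X,R)
print("cam time");t=manip.get_image("top")
cv2.imwrite("pics/t5.png",t[:,:,::-1])
E
```

```text
6.75 [0.211  0.5267 0.9159 0.0003 1.6938 1.9047] [-0.0067  0.0578  0.0561  0.0014 -0.002   0.0006] [0.7119 0.2235 0.484 ] [-0.044   0.7075 -0.0428 -0.704 ] [-0.4116 -0.1892 -1.4625] 0.011398347634239026
[0.3205 0.0985 0.4192]
dp in current frame [0.0627 0.1722 0.3734] turn deg [-127.438    -0.2735   -0.2432] dp after turn [ 0.0648 -0.4008 -0.0902]
cam time
```

View pics/t5.png

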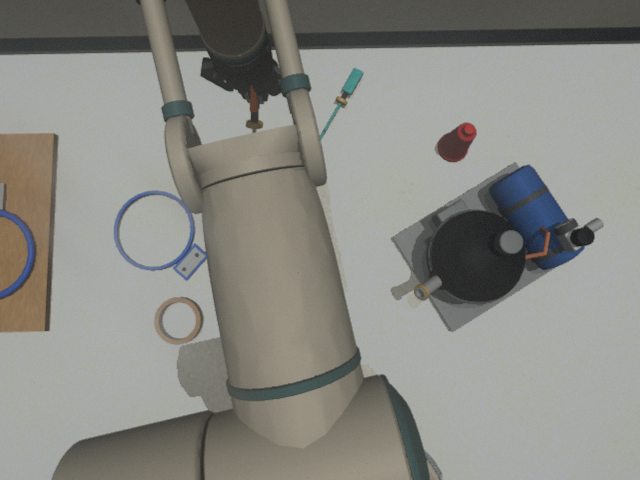

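Run:
```python
from go import *
s=manip.get_state();R=F.tr(s["ee_rot"])
for i in range(16):
    print(np.round(R.T@(np.array([-.3914,-.125,0])/16),4)); R=R@Ro.from_rotvec(np.radians([-7.965,0,0])).as_matrix()
```

```text
[-0.      0.0108  0.0233]
[-0.      0.0074  0.0246]
[-0.      0.0039  0.0254]
[-0.      0.0004  0.0257]
[-0.     -0.0032  0.0255]
[-0.     -0.0067  0.0248]
[-0.     -0.01    0.0236]
[-0.     -0.0132  0.022 ]
[-0.     -0.0161  0.02  ]
[-0.     -0.0188  0.0175]
[-0.     -0.021   0.0148]
[-0.     -0.0228  0.0117]
[-0.     -0.0243  0.0084]
[-0.     -0.0252  0.005 ]
[-0.     -0.0256  0.0015]
[-0.     -0.0256 -0.0021]
```

{"fn": "arm_command", "kwargs": {
  "targets": [
    {"dp":[0,0.011,0.023],"turn":[-8,0,0],"grip":-1},
    {"dp":[0,0.007,0.025],"turn":[-8,0,0],"grip":-1},
    {"dp":[0,0.004,0.025],"turn":[-8,0,0],"grip":-1},
    {"dp":[0,0,0.026],"turn":[-8,0,0],"grip":-1},
    {"dp":[0,-0.003,0.026],"turn":[-8,0,0],"grip":-1},
    {"dp":[0,-0.007,0.025],"turn":[-8,0,0],"grip":-1},
    {"dp":[0,-0.01,0.024],"turn":[-8,0,0],"grip":-1},
    {"dp":[0,-0.013,0.022],"turn":[-8,0,0],"grip":-1}
  ]
}}

```text
clock: 7.6
position: [0.5156, 0.1598, 0.4778]
ee_rot: [-0.338, -0.619, -0.339, 0.622]
contact_force: [-0.4, -0.4, -0.1]
width: 0.0113
```

{"fn": "arm_command", "kwargs": {
  "targets": [
    {"dp":[0,-0.016,0.02],"turn":[-8,0,0],"grip":-1},
    {"dp":[0,-0.019,0.0175],"turn":[-8,0,0],"grip":-1},
    {"dp":[0,-0.021,0.015],"turn":[-8,0,0],"grip":-1},
    {"dp":[0,-0.023,0.012],"turn":[-8,0,0],"grip":-1},
    {"dp":[0,-0.024,0.008],"turn":[-8,0,0],"grip":-1},
    {"dp":[0,-0.025,0.005],"turn":[-8,0,0],"grip":-1},
    {"dp":[0,-0.025,0.0015],"turn":[-8,0,0],"grip":-1},
    {"dp":[0,0,0],"turn":[-7,0,0],"grip":-1}
  ]
}}

```text
clock: 8.4
position: [0.3435, 0.104, 0.4783]
ee_rot: [0.611, 0.351, 0.615, -0.354]
contact_force: [0.6, -0.1, -0.5]
width: 0.0111
```

{"fn": "arm_command", "kwargs": {
  "targets": [
    {"dp":[0,0,0],"turn":[0,0,0],"grip":-1},
    {"dp":[0,0,0],"turn":[0,0,0],"grip":-1}
  ]
}}

```text
clock: 8.6
position: [0.3467, 0.1046, 0.4791]
ee_rot: [0.611, 0.355, 0.612, -0.355]
contact_force: [0.1, -0.0, -0.7]
width: 0.0108
```

```bash
python3 log.py;  python3 - <<'E'
from go import *
N=stickR(NY,35)
X,R=tool(MOUTH+.16*N[:,0],N,35);print(X);go(X,R)
t=manip.get_image("top");b=manip.get_image("side")
cv2.imwrite("pics/t6.png",np.hstack([cv2.resize(t[180:420,320:520],None,fx=2,fy=2,interpolation=2),cv2.resize(b[140:380,160:360],None,fx=2,fy=2,interpolation=2)])[:,:,::-1])
E
```

```text
8.6 [ 0.1001 -0.0943  1.7443  0.0003  1.493  -0.4195] [ 0.003   0.0056 -0.0121 -0.0049 -0.001  -0.0062] [0.3467 0.1046 0.4791] [ 0.6112  0.3546  0.6121 -0.355 ] [ 0.0519 -0.0399 -0.69  ] 0.010781767126450218
[0.3205 0.0985 0.4192]
dp in current frame [ 0.0599 -0.0257 -0.0076] turn deg [-0.6278 -0.0475  0.0664] dp after turn [ 0.0599 -0.0257 -0.008 ]
```

View pics/t6.png

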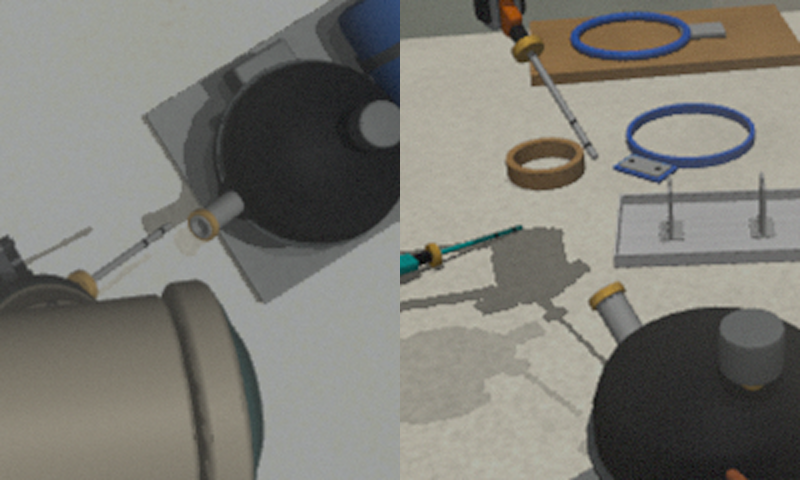

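{"fn": "arm_command", "kwargs": {
  "targets": [
    {"dp":[0.02,-0.009,-0.0025],"turn":[-0.6,0,0],"grip":-1},
    {"dp":[0.02,-0.009,-0.0025],"turn":[0,0,0],"grip":-1},
    {"dp":[0.02,-0.008,-0.003],"turn":[0,0,0],"grip":-1},
    {"dp":[0,0,0],"turn":[0,0,0],"grip":-1},
    {"dp":[0,0,0],"turn":[0,0,0],"grip":-1}
  ]
}}

```text
clock: 9.2
position: [0.3207, 0.0986, 0.4204]
ee_rot: [0.614, 0.351, 0.613, -0.35]
contact_force: [-0.3, 0.5, -0.4]
width: 0.0112
```

```bash
python3 log.py;  python3 - <<'E'
from go import *
N=stickR(NY,35)
X,R=tool(MOUTH+.16*N[:,0],N,35);go(X,R)
t=manip.get_image("top");b=manip.get_image("side");np.save("t7",t);np.save("s7",b)
O=MOUTH+.16*N[:,0]
s=manip.get_state();Rc=F.tr(s["ee_rot"])
print("predicted collar, tip px",proj("top",O),proj("top",O-.105*N[:,0]),proj("side",O),proj("side",O-.105*N[:,0]))
cv2.imwrite("pics/t7.png",cv2.resize(t[255:345,345:465],None,fx=6,fy=6,interpolation=2)[:,:,::-1])
cv2.imwrite("pics/s7.png",cv2.resize(b[170:320,200:320],None,fx=4,fy=4,interpolation=2)[:,:,::-1])
E
```

```text
9.2 [ 0.0897 -0.111   1.9026  0.0001  1.3483 -0.4427] [-0.0007 -0.0035 -0.0367  0.0011 -0.0023 -0.0036] [0.3207 0.0986 0.4204] [ 0.6144  0.3512  0.6134 -0.3505] [-0.2633  0.4626 -0.3625] 0.011229493948770744
dp in current frame [ 0.0012 -0.0002 -0.    ] turn deg [ 0.1032  0.0379 -0.0915] dp after turn [ 0.0012 -0.0002 -0.    ]
predicted collar, tip px [362.7853 334.8881] [401.8103 305.6058] [212.96   204.2045] [245.1861 257.088 ]
```

View pics/t7.png

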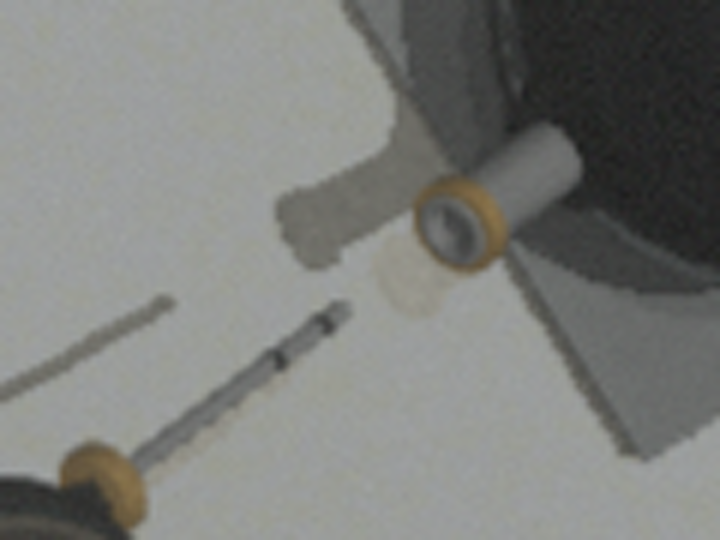

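View pics/s7.png

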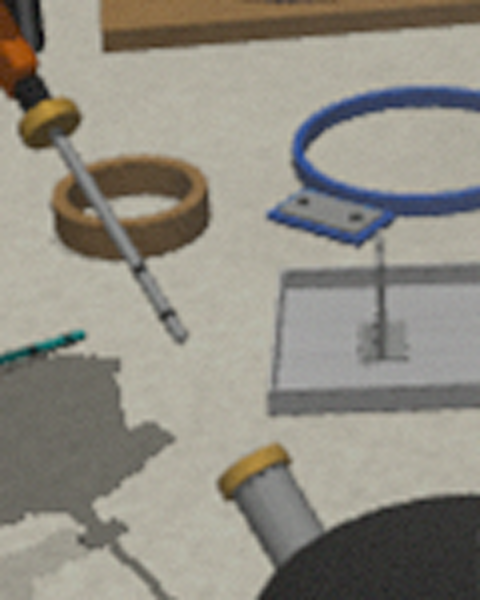

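Run:
```python
from go import *
N=stickR(NY,35)
out=[]
for n,f,(x,y,w,h),k in[("top","t7.npy",(400,265,60,50),6),("side","s7.npy",(240,270,60,50),6)]:
    im=cv2.resize(np.load(f)[y:y+h,x:x+w],None,fx=k,fy=k,interpolation=2)[:,:,::-1].copy()
    P=lambda X:np.round(((proj(n,X)-[x,y]+.5)*k-.5)*16).astype(int)
    for r,d in((.012,0),(.008,0),(.012,-.045)):
        a=np.linspace(0,6.3,60);C_=MOUTH+d*N[:,0]+r*(np.cos(a)[:,None]*N[:,1]+np.sin(a)[:,None]*N[:,2])
        cv2.polylines(im,[P(C_)],True,(0,255,0),1,shift=4)
    cv2.polylines(im,[P(np.array([MOUTH+.01*N[:,0],MOUTH-.05*N[:,0]]))],False,(0,0,255),1,shift=4)
    out.append(im)
cv2.imwrite("pics/ov7.png",np.hstack(out))
```

```text
(no output)
```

View pics/ov7.png

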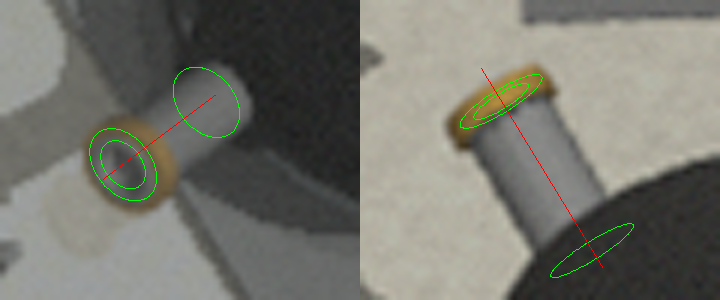

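{"fn": "arm_command", "kwargs": {
  "targets": [
    {"dp":[0.006,0,0.008],"turn":[0.1,0,0],"grip":-1},
    {"dp":[0.0115,0,0.0165],"turn":[0,0,0],"grip":-1},
    {"dp":[0.008,0,0.0115],"turn":[0,0,0],"grip":-1},
    {"dp":[0.0035,0,0.005],"turn":[0,0,0],"grip":-1},
    {"dp":[0,0,0],"turn":[0,0,0],"grip":-1}
  ]
}}

```text
clock: 9.8
position: [0.3413, 0.0625, 0.3908]
ee_rot: [0.614, 0.352, 0.613, -0.352]
contact_force: [-0.4, 0.1, -0.1]
width: 0.0112
```

```bash
python3 log.py;  python3 - <<'E'
from go import *
N=stickR(NY,35)
for d in(.11,0):
    X,R=tool(MOUTH+d*N[:,0],N,35);go(X,R)
t=manip.get_image("top");b=manip.get_image("side")
cv2.imwrite("pics/c8.png",np.hstack([cv2.resize(t[265:325,380:440],None,fx=6,fy=6,interpolation=2),cv2.resize(b[235:295,225:285],None,fx=6,fy=6,interpolation=2)])[:,:,::-1])
E
```

```text
9.8 [-0.0204 -0.0702  1.9435  0.0004  1.2677 -0.5499] [ 0.0177 -0.0155 -0.0073  0.007   0.0147  0.0106] [0.3413 0.0625 0.3908] [ 0.6135  0.352   0.6133 -0.3516] [-0.4151  0.0788 -0.1319] 0.011222751851682573
dp in current frame [ 0.0003  0.0003 -0.0006] turn deg [-0.0672  0.0005 -0.0389] dp after turn [ 0.0003  0.0003 -0.0006]
dp in current frame [0.0634 0.0004 0.0895] turn deg [-0.0672  0.0005 -0.0389] dp after turn [0.0634 0.0003 0.0895]
```

View pics/c8.png

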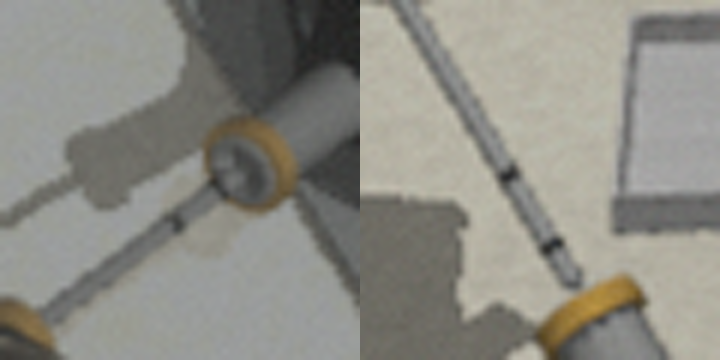

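{"fn": "arm_command", "kwargs": {
  "targets": [
    {"dp":[0.003,0,0.004],"turn":[0,0,0],"grip":-1},
    {"dp":[0.0055,0,0.008],"turn":[0,0,0],"grip":-1},
    {"dp":[0.0055,0,0.008],"turn":[0,0,0],"grip":-1},
    {"dp":[0.003,0,0.004],"turn":[0,0,0],"grip":-1},
    {"dp":[0,0,0],"turn":[0,0,0],"grip":-1}
  ]
}}

```text
clock: 10.4
position: [0.3533, 0.0419, 0.3736]
ee_rot: [0.614, 0.352, 0.613, -0.351]
contact_force: [-0.5, 0.0, -0.4]
width: 0.0111
```

```bash
python3 log.py;  python3 - <<'E'
from go import *
N=stickR(NY,35)
X,R=tool(MOUTH,N,35);go(X,R)
t=manip.get_image("top");b=manip.get_image("side")
cv2.imwrite("pics/c9.png",np.hstack([cv2.resize(t[265:325,380:440],None,fx=6,fy=6,interpolation=2),cv2.resize(b[235:295,225:285],None,fx=6,fy=6,interpolation=2)])[:,:,::-1])
E
```

```text
10.4 [-0.0784 -0.0413  1.9624  0.0003  1.22   -0.6086] [ 0.0116 -0.0112 -0.0069  0.0068  0.0135  0.0088] [0.3533 0.0419 0.3736] [ 0.6137  0.3517  0.6134 -0.3514] [-0.5431  0.05   -0.3912] 0.011110005899793897
dp in current frame [0.0462 0.0004 0.0657] turn deg [-0.0274  0.0059 -0.0351] dp after turn [0.0462 0.0004 0.0657]
```

View pics/c9.png

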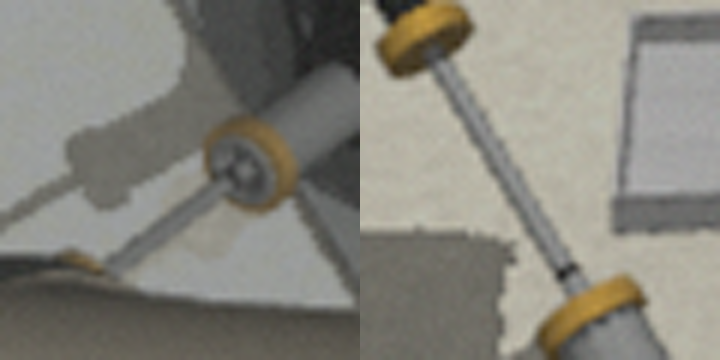

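{"fn": "arm_command", "kwargs": {
  "targets": [
    {"dp":[0.004,0,0.0055],"turn":[0,0,0],"grip":-1},
    {"dp":[0.0075,0,0.0105],"turn":[0,0,0],"grip":-1},
    {"dp":[0.0075,0,0.0105],"turn":[0,0,0],"grip":-1},
    {"dp":[0.0075,0,0.011],"turn":[0,0,0],"grip":-1},
    {"dp":[0.006,0,0.0085],"turn":[0,0,0],"grip":-1},
    {"dp":[0.004,0,0.0055],"turn":[0,0,0],"grip":-1},
    {"dp":[0,0,0],"turn":[0,0,0],"grip":-1}
  ]
}}

```text
clock: 11.2
position: [0.3795, -0.0027, 0.337]
ee_rot: [0.614, 0.352, 0.613, -0.351]
contact_force: [0.1, 1.0, -0.4]
width: 0.0111
```

```bash
python3 log.py;  python3 - <<'E'
from go import *
N=stickR(NY,35)
X,R=tool(MOUTH,N,35);go(X,R)
t=manip.get_image("top");b=manip.get_image("side")
cv2.imwrite("pics/c10.png",np.hstack([cv2.resize(t[265:325,380:440],None,fx=6,fy=6,interpolation=2),cv2.resize(b[235:295,225:285],None,fx=6,fy=6,interpolation=2)])[:,:,::-1])
E
```

```text
11.2 [-0.1912  0.0325  1.9896  0.0005  1.1191 -0.7214] [ 0.0152 -0.0194 -0.0047  0.0104  0.0194  0.0109] [ 0.3795 -0.0027  0.337 ] [ 0.6135  0.3518  0.6134 -0.3514] [ 0.1192  0.9851 -0.3636] 0.011114763545981135
dp in current frame [0.0096 0.0003 0.0139] turn deg [-0.0363 -0.0081 -0.0329] dp after turn [0.0096 0.0003 0.0139]
```

View pics/c10.png

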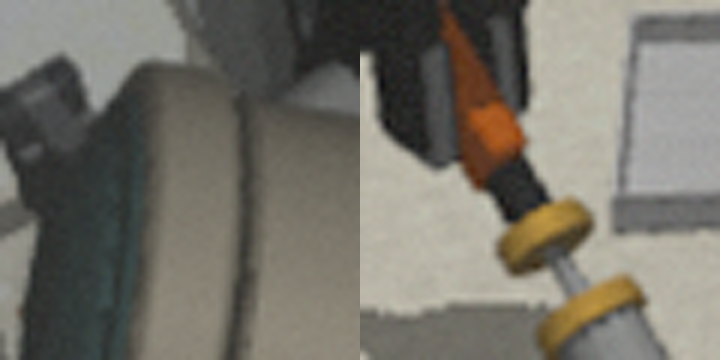

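{"fn": "arm_command", "kwargs": {
  "targets": [
    {"dp":[0.002,0,0.003],"turn":[0,0,0],"grip":-1},
    {"dp":[0.002,0,0.003],"turn":[0,0,0],"grip":-1},
    {"dp":[0.002,0,0.003],"turn":[0,0,0],"grip":-1},
    {"dp":[0.001,0,0.0015],"turn":[0,0,0],"grip":-1},
    {"dp":[0,0,0],"turn":[0,0,0],"grip":-1},
    {"dp":[0,0,0],"turn":[0,0,0],"grip":-1}
  ]
}}

```text
clock: 11.9
position: [0.3845, -0.011, 0.3308]
ee_rot: [0.614, 0.352, 0.613, -0.351]
contact_force: [0.3, -0.4, -0.9]
width: 0.0108
```

```bash
python3 log.py;  python3 - <<'E'
from go import *
N=stickR(NY,35)
X,R=tool(MOUTH,N,35);go(X,R); s=manip.get_state();print("axial",s["contact_force"]@N[:,0])
E
```

```text
11.9 [-0.2104  0.0469  1.9921  0.0007  1.1009 -0.7418] [ 0.0022 -0.0018 -0.001  -0.0006 -0.0007  0.0005] [ 0.3845 -0.011   0.3308] [ 0.6142  0.3516  0.6132 -0.3508] [ 0.3338 -0.361  -0.852 ] 0.010823434250855253
dp in current frame [0.0034 0.0002 0.0042] turn deg [ 0.0322  0.0351 -0.0949] dp after turn [0.0034 0.0002 0.0042]
axial -0.882097562880547
```

{"fn": "arm_command", "kwargs": {
  "targets": [
    {"dp":[0.0006,0,0.0008],"turn":[0,0,0],"grip":-1},
    {"dp":[0.0006,0,0.0008],"turn":[0,0,0],"grip":-1},
    {"dp":[0,0,0],"turn":[0,0,0],"grip":-1}
  ]
}}

```text
clock: 12.2
position: [0.3854, -0.0124, 0.3295]
ee_rot: [0.614, 0.352, 0.613, -0.351]
contact_force: [0.5, -0.1, -0.7]
width: 0.0115
```

```bash
cat > ax.py <<'E'
from go import *
N=stickR(NY,35);s=manip.get_state()
X,R=tool(MOUTH,N,35);print(s["clock"],"axial",s["contact_force"]@N[:,0],s["contact_force"],"axial remaining",(s["position"]-X)@N[:,0],"lateral",(s["position"]-X)@N[:,1:],s["width"])
E
python3 ax.py
```

```text
12.2 axial -0.6855337746034165 [ 0.5071 -0.078  -0.7327] axial remaining 0.003321823943477175 lateral [0.0002 0.0003] 0.011548724552566985
```

{"fn": "arm_command", "kwargs": {
  "targets": [
    {"dp":[0.0006,0,0.0008],"turn":[0,0,0],"grip":-1},
    {"dp":[0.0006,0,0.0008],"turn":[0,0,0],"grip":-1},
    {"dp":[0,0,0],"turn":[0,0,0],"grip":-1}
  ]
}}

```text
clock: 12.5
position: [0.386, -0.0134, 0.3287]
ee_rot: [0.614, 0.352, 0.614, -0.351]
contact_force: [-1.5, 3.3, 4.6]
width: 0.0112
```

```bash
python3 ax.py
python3 - <<'E'
from go import *
b=manip.get_image("side")
cv2.imwrite("pics/c11.png",cv2.resize(b[245:295,235:295],None,fx=10,fy=10,interpolation=2)[:,:,::-1])
E
```

```text
12.5 axial 5.601628147611744 [-1.5349  3.3192  4.5683] axial remaining 0.0019274980129963992 lateral [0.0002 0.0002] 0.011188358314228323
```

View pics/c11.png

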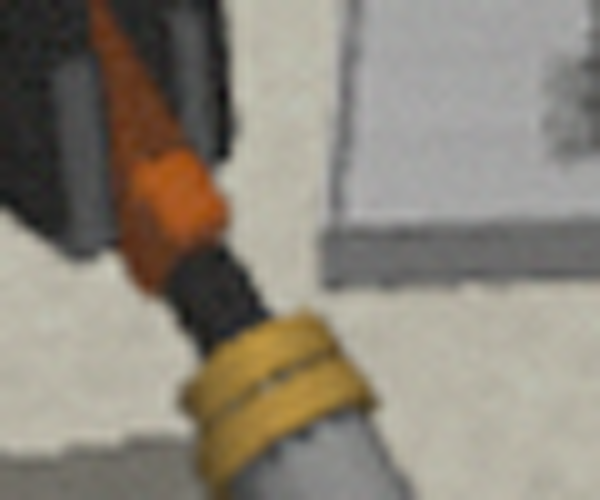

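{"fn": "arm_command", "kwargs": {
  "targets": [
    {"dp":[0,0,0],"turn":[0,0,0],"grip":-1},
    {"dp":[0,0,0],"turn":[0,0,0],"grip":-1}
  ]
}}

```text
clock: 12.75
position: [0.3859, -0.0134, 0.3287]
ee_rot: [0.614, 0.352, 0.613, -0.351]
contact_force: [-2.2, 2.0, 5.4]
width: 0.0115
```

```bash
python3 ax.py
```

```text
12.75 axial 5.4424244918988895 [-2.2354  2.0145  5.3916] axial remaining 0.0019733995616034025 lateral [0.0002 0.0002] 0.011451287847800641
```

{"fn": "arm_command", "kwargs": {
  "targets": [
    {"dp":[0.0001,0,0.0002],"turn":[0,0,0],"grip":-1},
    {"dp":[0,0,0],"turn":[0,0,0],"grip":-1},
    {"dp":[0,0,0],"turn":[0,0,0],"grip":-1}
  ]
}}

```text
clock: 13.05
position: [0.3859, -0.0134, 0.3287]
ee_rot: [0.614, 0.352, 0.614, -0.351]
contact_force: [-2.9, 4.2, 5.9]
width: 0.0111
```

```bash
python3 ax.py
python3 - <<'E'
from go import *
b=manip.get_image("side");t=manip.get_image("top")
cv2.imwrite("pics/c12.png",np.hstack([cv2.resize(b[260:295,245:285],None,fx=10,fy=10,interpolation=2),cv2.resize(t[260:330,380:460],None,fx=5,fy=5,interpolation=2)])[:,:,::-1])
E
```

```text
13.05 axial 7.5598653612411 [-2.8781  4.2168  5.9061] axial remaining 0.0019101932844062428 lateral [0.0002 0.0002] 0.011145790250855122
```

View pics/c12.png

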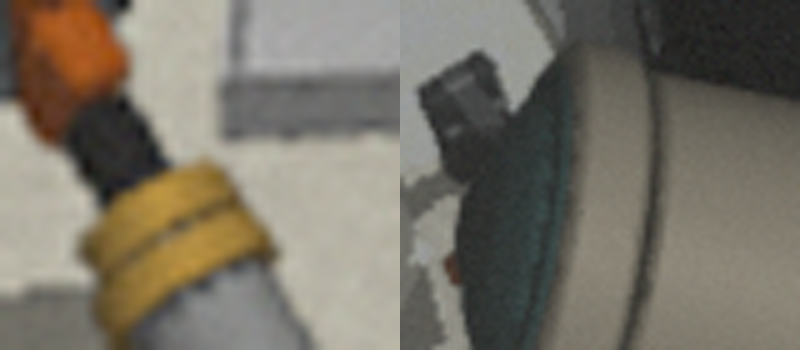

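{"fn": "arm_command", "kwargs": {
  "targets": [
    {"dp":[0,0,0],"turn":[0,0,0],"grip":-1},
    {"dp":[0,0,0],"turn":[0,0,0],"grip":-1},
    {"dp":[0,0,0],"turn":[0,0,0],"grip":-1},
    {"dp":[0,0,0],"turn":[0,0,0],"grip":-1},
    {"dp":[0,0,0],"turn":[0,0,0],"grip":-1},
    {"dp":[0,0,0],"turn":[0,0,0],"grip":-1},
    {"dp":[0,0,0],"turn":[0,0,0],"grip":-1},
    {"dp":[0,0,0],"turn":[0,0,0],"grip":-1}
  ]
}}

```text
clock: 13.95
position: [0.3859, -0.0134, 0.3287]
ee_rot: [0.614, 0.352, 0.614, -0.351]
contact_force: [-2.5, 4.1, 7.1]
width: 0.0114
```

{"fn": "arm_command", "kwargs": {
  "targets": [
    {"dp":[0,0,0],"turn":[0,0,0],"grip":-1},
    {"dp":[0,0,0],"turn":[0,0,0],"grip":-1},
    {"dp":[0,0,0],"turn":[0,0,0],"grip":-1},
    {"dp":[0,0,0],"turn":[0,0,0],"grip":-1},
    {"dp":[0,0,0],"turn":[0,0,0],"grip":-1},
    {"dp":[0,0,0],"turn":[0,0,0],"grip":-1}
  ]
}}

```text
clock: 14.55
position: [0.3859, -0.0134, 0.3287]
ee_rot: [0.614, 0.352, 0.614, -0.351]
contact_force: [-2.1, 4.8, 7.1]
width: 0.0114
```

```bash
python3 ax.py
```

```text
14.55 axial 8.351559035250647 [-2.1386  4.8012  7.1009] axial remaining 0.0019177198389046172 lateral [0.0002 0.0002] 0.011370562860117726
```

{"fn": "arm_command", "kwargs": {
  "targets": [
    {"dp":[-0.003,0,-0.004],"turn":[0,0,0],"grip":-1},
    {"dp":[-0.0055,0,-0.008],"turn":[0,0,0],"grip":-1},
    {"dp":[-0.0085,0,-0.0125],"turn":[0,0,0],"grip":-1},
    {"dp":[-0.0115,0,-0.0165],"turn":[0,0,0],"grip":-1},
    {"dp":[-0.0115,0,-0.0165],"turn":[0,0,0],"grip":-1},
    {"dp":[-0.0115,0,-0.0165],"turn":[0,0,0],"grip":-1},
    {"dp":[-0.0115,0,-0.0165],"turn":[0,0,0],"grip":-1},
    {"dp":[-0.0115,0,-0.0165],"turn":[0,0,0],"grip":-1}
  ]
}}

```text
clock: 15.35
position: [0.3308, 0.0793, 0.4036]
ee_rot: [0.614, 0.352, 0.613, -0.351]
contact_force: [0.2, 0.5, -0.9]
width: 0.0112
```

{"fn": "arm_command", "kwargs": {
  "targets": [
    {"dp":[-0.0115,0,-0.0165],"turn":[0,0,0],"grip":-1},
    {"dp":[-0.006,0,-0.008],"turn":[0,0,0],"grip":-1},
    {"dp":[0,0,0],"turn":[0,0,0],"grip":-1}
  ]
}}

```text
clock: 15.65
position: [0.3188, 0.1002, 0.4211]
ee_rot: [0.615, 0.351, 0.613, -0.35]
contact_force: [0.2, -0.5, 0.3]
width: 0.0108
```

```bash
python3 ax.py;python3 log.py
python3 - <<'E'
from go import *
b=manip.get_image("side");t=manip.get_image("top")
cv2.imwrite("pics/c13.png",np.hstack([cv2.resize(b[170:320,190:320],None,fx=3,fy=3,interpolation=2),cv2.resize(t[230:380,330:460],None,fx=3,fy=3,interpolation=2)])[:,:,::-1])
E
```

```text
15.65 axial -0.25630475447755235 [ 0.177  -0.5049  0.303 ] axial remaining 0.16302332684340018 lateral [0.0006 0.0003] 0.010761427153864288
15.65 [ 0.0953 -0.1145  1.9035 -0.      1.3483 -0.4383] [-0.0283  0.0227  0.0163 -0.017  -0.0226 -0.0182] [0.3188 0.1002 0.4211] [ 0.6154  0.3513  0.6129 -0.3496] [ 0.177  -0.5049  0.303 ] 0.010761427153864288
```

View pics/c13.png

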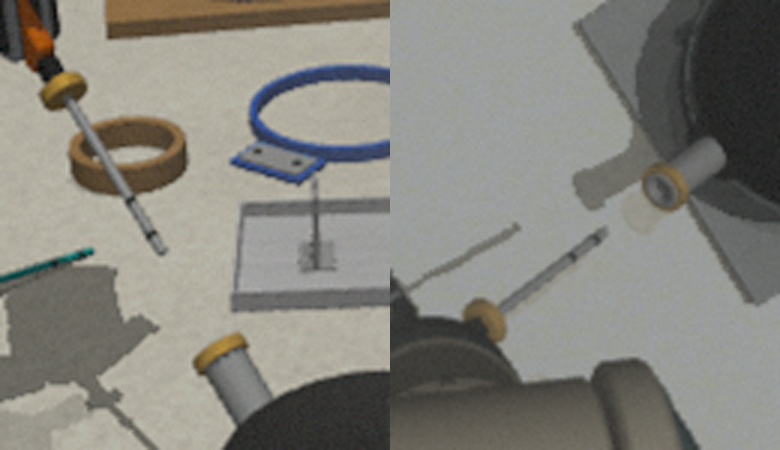

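Run:
```python
from go import *
S=stickR(NY,0);TIP=np.array([.555,.235,.15]);O=TIP+.105*S[:,0]
X,R=tool(O,S,35);q=manip.get_state()["qpos"];print(X,ik(X,R,q))
N=stickR(NY,35);X2,R2=tool(O+[0,0,.12],N,35);print(X2,ik(X2,R2,q))
go(X,R);go(X2,R2)
s=manip.get_state();Rc=F.tr(s["ee_rot"])
```

```text
[0.4301 0.448  0.277 ] (array([ 0.861 ,  0.5179,  1.5399, -0.5896,  1.3502,  0.5419]), np.float64(1.5212270821720768e-08))
[0.4799 0.363  0.4554] (array([ 0.532 ,  0.2942,  1.3544, -0.    ,  1.493 ,  0.0014]), np.float64(1.32225795014673e-09))
dp in current frame [ 0.1432  0.272  -0.2444] turn deg [  0.0496 -34.9172  -0.1185] dp after turn [-0.0231  0.2719 -0.2824]
dp in current frame [-0.0351  0.2722 -0.1457] turn deg [ 0.0816  0.0828 -0.0966] dp after turn [-0.0353  0.2719 -0.1461]
```

{"fn": "arm_command", "kwargs": {
  "targets": [
    {"dp":[-0.01,0.02,-0.01],"turn":[0,0,0],"grip":-1},
    {"dp":[-0.01,0.036,-0.02],"turn":[0,0,0],"grip":-1},
    {"dp":[-0.01,0.036,-0.02],"turn":[0,0,0],"grip":-1},
    {"dp":[-0.005,0.036,-0.02],"turn":[0,0,0],"grip":-1},
    {"dp":[0,0.036,-0.02],"turn":[0,0,0],"grip":-1},
    {"dp":[0,0.036,-0.02],"turn":[0,0,0],"grip":-1},
    {"dp":[0,0.036,-0.02],"turn":[0,0,0],"grip":-1},
    {"dp":[0,0.036,-0.016],"turn":[0,0,0],"grip":-1}
  ]
}}

```text
clock: 16.55
position: [0.4813, 0.3642, 0.4541]
ee_rot: [0.614, 0.351, 0.613, -0.352]
contact_force: [0.5, -0.0, 0.1]
width: 0.0108
```

{"fn": "arm_command", "kwargs": {
  "targets": [
    {"dp":[0,0,0],"turn":[0,-4,0],"grip":-1},
    {"dp":[0,0,0],"turn":[0,-7,0],"grip":-1},
    {"dp":[0,0,0],"turn":[0,-7,0],"grip":-1},
    {"dp":[0,0,0],"turn":[0,-7,0],"grip":-1},
    {"dp":[0,0,0],"turn":[0,-7,0],"grip":-1},
    {"dp":[0,0,0],"turn":[0,-3,0],"grip":-1},
    {"dp":[0,0,0],"turn":[0,0,0],"grip":-1},
    {"dp":[0,0,0],"turn":[0,0,0],"grip":-1}
  ]
}}

```text
clock: 17.35
position: [0.4805, 0.363, 0.4545]
ee_rot: [0.77, 0.23, 0.401, -0.441]
contact_force: [-0.6, 0.3, 0.1]
width: 0.0112
```

```bash
python3 log.py
cat > fin.py <<'E'
from go import *
S=stickR(NY,0);TIP=np.array([.555,.235,.15]);O=TIP+.105*S[:,0]
X,R=tool(O,S,35)
if __name__=="__main__":go(X,R)
E
python3 fin.py
```

```text
17.35 [ 0.7107  0.3434  1.3676 -0.5992  1.5578  0.2274] [-0.0064 -0.0111 -0.0087 -0.0048  0.0007  0.0008] [0.4805 0.363  0.4545] [ 0.7697  0.2296  0.4009 -0.4407] [-0.5717  0.3138  0.1189] 0.011201955104334851
dp in current frame [ 0.0888 -0.0005 -0.1827] turn deg [ 0.0066 -0.0252 -0.009 ] dp after turn [ 0.0887 -0.0005 -0.1828]
```

{"fn": "arm_command", "kwargs": {
  "targets": [
    {"dp":[0.008,0,-0.015],"turn":[0,0,0],"grip":-1},
    {"dp":[0.014,0,-0.03],"turn":[0,0,0],"grip":-1},
    {"dp":[0.015,0,-0.03],"turn":[0,0,0],"grip":-1},
    {"dp":[0.015,0,-0.03],"turn":[0,0,0],"grip":-1},
    {"dp":[0.015,0,-0.03],"turn":[0,0,0],"grip":-1},
    {"dp":[0.012,0,-0.026],"turn":[0,0,0],"grip":-1},
    {"dp":[0.007,0,-0.015],"turn":[0,0,0],"grip":-1},
    {"dp":[0.003,0,-0.007],"turn":[0,0,0],"grip":-1}
  ]
}}

```text
clock: 18.15
position: [0.4297, 0.4486, 0.2755]
ee_rot: [0.77, 0.229, 0.401, -0.441]
contact_force: [0.5, 0.1, 0.0]
width: 0.0113
```

{"fn": "arm_command", "kwargs": {
  "targets": [
    {"dp":[0,0,0],"turn":[0,0,0],"grip":-1},
    {"dp":[0,0,0],"turn":[0,0,0],"grip":-1},
    {"dp":[0,0,0],"turn":[0,0,0],"grip":-1},
    {"dp":[0,0,0],"turn":[0,0,0],"grip":-1}
  ]
}}

```text
clock: 18.55
position: [0.4306, 0.4481, 0.2788]
ee_rot: [0.77, 0.231, 0.4, -0.44]
contact_force: [0.1, -0.2, 0.1]
width: 0.0107
```

```bash
python3 log.py; python3 fin.py
python3 - <<'E'
from fin import *
print("pred tip/collar",proj("top",TIP),proj("top",O),proj("side",TIP),proj("side",O))
b=manip.get_image("side");t=manip.get_image("top")
cv2.imwrite("pics/c14.png",np.hstack([cv2.resize(b[150:290,200:390],None,fx=4,fy=4,interpolation=2)])[:,:,::-1]);cv2.imwrite("pics/t14.png",t[:,:,::-1])
E
```

```text
18.55 [ 0.8608  0.5161  1.5381 -0.5911  1.3505  0.5423] [ 0.0022  0.0026  0.0049  0.0019 -0.0034  0.0014] [0.4306 0.4481 0.2788] [ 0.7702  0.2309  0.3998 -0.4401] [ 0.062  -0.2256  0.1415] 0.010734130958240561
dp in current frame [ 0.0014 -0.0006 -0.0012] turn deg [-0.1242  0.0151 -0.1777] dp after turn [ 0.0014 -0.0006 -0.0012]
pred tip/collar [261.0914 213.8988] [211.3863 243.5319] [323.9454 195.9818] [292.9149 181.0697]
```

View pics/c14.png

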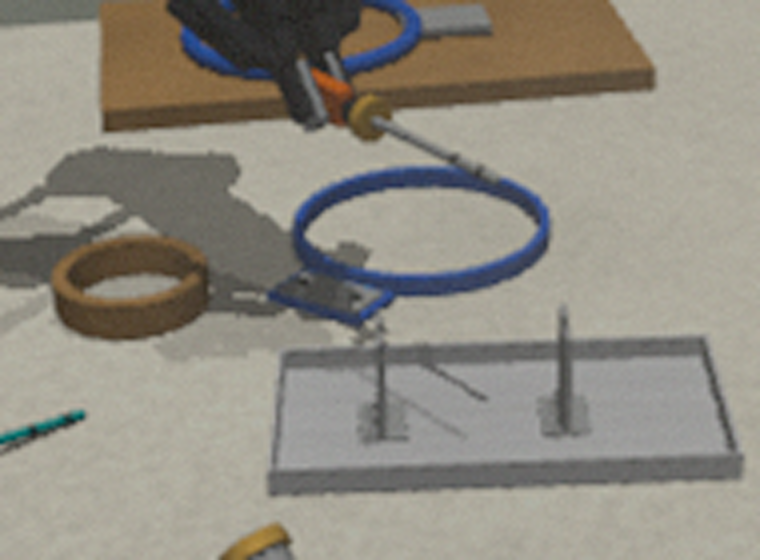

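View pics/t14.png

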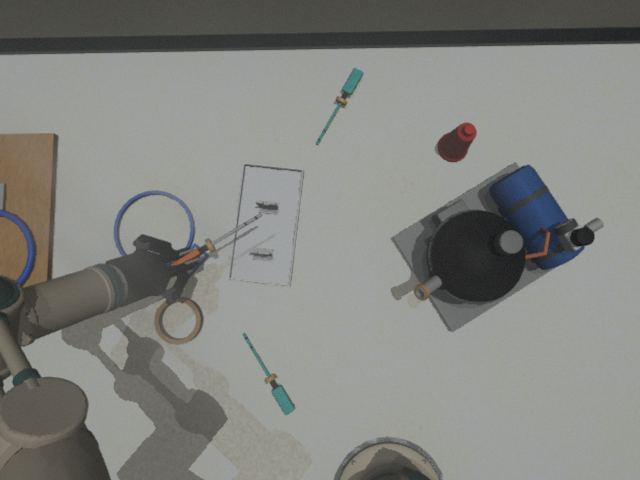

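{"fn": "arm_command", "kwargs": {
  "targets": [
    {"dp":[0,0,0],"turn":[0,0,0],"grip":-1},
    {"dp":[0,0,0],"turn":[0,0,0],"grip":-1},
    {"dp":[0,0,0],"turn":[0,0,0],"grip":-1},
    {"dp":[0,0,0],"turn":[0,0,0],"grip":-1},
    {"dp":[0,0,0],"turn":[0,0,0],"grip":-1},
    {"dp":[0,0,0],"turn":[0,0,0],"grip":-1}
  ]
}}

```text
clock: 19.25
position: [0.4302, 0.4484, 0.2775]
ee_rot: [0.77, 0.23, 0.4, -0.44]
contact_force: [-0.3, -0.3, -1.0]
width: 0.0112
```

```bash
python3 log.py; python3 fin.py
python3 - <<'E'
from fin import *
s=manip.get_state();Rc=F.tr(s["ee_rot"]);t=np.radians(35);sx=-np.sin(t)*Rc[:,0]-np.cos(t)*Rc[:,2]
g=s["position"]+.155*Rc[:,0];print("stick elev deg",np.degrees(np.arcsin(sx[2])),"tip",g-.158*sx)
print(np.abs(s["qd"]).max())
manip.sign_off()
E
```

```text
19.25 [ 0.8616  0.5177  1.539  -0.5909  1.3504  0.5424] [-0.0014 -0.0007  0.0003  0.0001  0.0002  0.0024] [0.4302 0.4484 0.2775] [ 0.7702  0.2298  0.4001 -0.4404] [-0.2757 -0.3015 -0.9768] 0.01119307364234088
dp in current frame [ 0.0006 -0.0003 -0.0001] turn deg [-0.021   0.0458 -0.0943] dp after turn [ 0.0006 -0.0003 -0.0001]
stick elev deg -0.0457905640810938 tip [0.5555 0.2355 0.1507]
0.002443571536649304
the job is handed in; nothing more can be done
```

I did the oil check and handed it in at 19.3 s of the 58 s allowed; the sign-off gives no verdict.

- **Insertion:** I lifted the orange dipstick off the tray rests and left both turquoise look-alikes alone. It slid down the neck with no jam until the collar met the rim. I held it there for about 2 s with a light push of 5–8 N along the tube, and the side picture showed the collar flush on the mouth.
- **Finish:** I drew it right out, still in the gripper. From the arm's pose, the tip is at (0.556, 0.236, 0.151) m, close to the tray centre. The stick is level to about 0.05°, and the arm is practically still.

**Last checks:** In the last pictures, tip and collar matched the computed positions to about 1–2 pixels. The hoop, tape roll and cone look unmoved by eye; I did not measure them.

**One disagreement:** The side camera read 1–2 pixels high throughout, on the stick and the neck alike, so I treated it as calibration error. The collar also met the rim about 2 mm before my estimate, which is within that error.

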